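Index the craft stand that holds the little house

ROBOT

A 7-joint arm with a two-finger parallel gripper is mounted at the origin on the work surface. World frame = base frame: x ahead of the robot, y to its left, z up, the work surface at z = 0. Lengths are in m, angles in rad, forces in N, time in s.
With the tool pointing down it reaches from about 0.425 to 0.925 m from the base axis. Payload 6.8 kg.
Tool frame: the origin (TCP) lies at the very end of the fingers, on their centre line; the grasp point (between the pads) lies 19 mm behind it; z points along the fingers, x is the direction in which the jaws open and shut, and the axes are right-handed (so a half turn about z gives the same grasp; the last joint's range is limited). The gripper opens to 85 mm and grips with 20 to 120 N. Pads are 22 mm wide; open, the fingers measure 114 mm over their backs; the gripper's body (76 mm by 85 mm) begins 54 mm behind the grasp point. The pads swing forward as they close: fully open they stand 13 mm farther back than shut.
Start: joints at [1.224, 0.477, 0.022, 1.555, -0.011, 1.109, -0.083], TCP at [0.16, -0.656, 0.231] pointing down, gripper open.
Joint ranges: [-2.96, 2.96], [-0.34, 2.1], [-1.41, 1.46], [0.24, 2.44], [-1.37, 4.51], [0.17, 1.92], [-2.96, 2.96]. Speed limits (rad/s): [2.39, 2.39, 3.14, 3.14, 3.14, 3.14, 3.14].

INTERFACE

Orientations are given as a unit quaternion [w, x, y, z].
In Python, from station import bot gives the robot as it stands.
- The arm moves only by the shell command python3 -m creep 'ROWS' [FORCE]. ROWS is JSON, a list that holds one entry, the list of rows, each a list of 7 numbers: the shift along the tool's x, y, z in cm, then the turn, a rotation vector about the tool's x, y, z in rad, then the opening, from 0 (shut) to 1 (fully open). In form: [[[dx, dy, dz, wx, wy, wz, claw], ...]]. A call has 1 to 10 rows; each row is the pose to reach, as a shift and turn from the pose commanded when the call began, along the tool's axes at that moment; what a row does not reach only later rows make up. A row lasts 1/8 s, in which the tool goes at most 62.5 mm and 10.7 degrees, less where a joint would pass 70% of its speed; a pose out of reach is approached as far as the arm can. A call with a gripper value outside its range is refused whole. The fingers move at their own pace and stop on an object; FORCE is the grip in N (left out, the last holds). Time passes only in rows, so rows that repeat a pose let the fingers close. It gives the time, the measured TCP pose, the force and the opening at its end, in the units of the state.
- bot.get_obs(): the state, without advancing time (a new reading comes with each control period).
- bot.read_camera(name): name is "scene" or "top" or "wrist"; returns (picture, depth): 420x560x3 uint8, blue, green, red; 420x560 float32, m along the optical axis (not along the pixel's ray), 0 where there is no reading.
- bot.calibration(name): a dict with "mtx" (3x3 intrinsics, pixels), "rvec" (rotation vector, rad) and "tvec" (3), from world to camera coordinates, as OpenCV has them. Camera axes: x right, y down, z forward; pixel columns grow to the right and rows downward; lengths in m; the calibration is good to about 2 mm. A picture is of the moment at which its call begins: read the wrist's pose just before it. calibration takes no time and is no camera call; for the wrist camera it gives the pose at the moment of the call.
- bot.hand_in(): hands the job in, once; it reports no verdict.
Trained networks look in the newest picture that a camera, given by its name, has taken for a name from the list of things; names that differ only in an ending like _2 or _b are one class to them, and where a whole thing is asked for, a point or a joint stands for the part that bears it (a point fixed in the world has none). Each returns a list of dicts, best first, with "p" (0 to 1); they miss things now and then, are a little off and sometimes report something else, mostly with a low value. They report only what shows in the picture. A call takes as long as a camera call.
- bot.find_in(camera, label): "xy" ([column, row] in pixels, amid what is visible of it).
- bot.silhouettes(camera, label): "mask" (420x560 bool, what is visible of it) and "xy" ([column, row] in pixels, amid what is visible of it).
The state is a dict: "t": time; "q": joint angles; "joint_vel": joint speeds; "joint_torque": joint torques, N m; "eef_pos": TCP position; "tool_rot": TCP orientation; "contact_force": force on the tool from outside, world axes, zero at the start; "torque": the same for the moment, N m; "gripper_width": opening from 0.0 (shut) to 1.0 (fully open).
Only numpy, scipy, OpenCV 4.12 (cv2) and the standard library are available. Lean on these libraries where they do the work, as an engineer would, in place of code of your own. Each camera call takes 0.05 s, during which the arm holds its last target.

TASK

On the turning stand that carries the little wooden house, pull the black pin knob straight up, turn the disc to the next hole of the steel plate (the middle one, one step counter-clockwise seen from above) and let go, so that the sprung pin sits fully down in that hole. Leave the other stand, with the flower pot, as it is.

Things in the scene. Friction and masses are not known exactly. Their poses are not given: they have to be found in the camera images.
- house_stand: Fixed turning stand with the house (70 mm wide, top at 125 mm) at the centre of its plywood disc (170 mm across, top at 50 mm). Base 225 x 210 mm; steel plate on its +x side, top at 34 mm, with 3 countersunk holes. Origin: on the disc's axis at table height, z up. Holes lie 105 mm from it at -45 deg (start), 0 deg (+x axis: next, the goal) and +45 deg (last). A like stand has a flower pot.
- house_knob (a point): Centre of the black pin knob on the disc's rim lug: upright cylinder, 28 mm diameter, 32 mm tall, 105 mm from the disc's axis. Pin down: this point is 88 mm above the table; below are a 20 mm collar (top 68 mm) and the lug (top 55 mm). Lift 16 mm to clear the plate, stop at 24 mm; spring 5.5 N down, 9 N lifted. Grip from above, fingers closing across the line from axis to knob.
- house_turn (a joint): Angle of the house stand's disc (rad), growing counter-clockwise seen from above: 0 start hole, 0.785 next (middle) hole, 1.571 last. With the pin lifted the disc turns freely (under 1 N at the knob) and stays where left. The knob does not spin in its lug: turn the grip along with the disc. Let go within about 10 mm of a hole's centre and the spring seats the pin and centres the disc.
- pot_turn (a joint): Angle of the disc of the other stand, the one with the round terracotta flower pot (rad); 0 with its pin in its own start hole. To be left alone.

How it is judged:
By the outcome, as a careful person would: the job done as asked, in the order asked, and still so for the second after the job is handed in, with the robot touching nothing.
It also fails if it takes over 35 s, if anything falls off the work surface, if the arm or the gripper's body presses on something with over 40 N, if the wrist force passes 120 N, or if a joint passes its speed limit or range.

## Working session

There is one attempt and no reset: what is moved stays moved. The work goes in short steps, Python scripts to look and compute and a shell command to move; the robot and the scene stay as the last step left them, time stands still between calls to the robot, and variables do not carry over. Pictures are saved under pics/ and viewed, and the job is handed in when it is done.

```bash
mkdir -p pics; ls
python3 - <<'E'
from station import bot
import cv2,numpy as np
o=bot.get_obs();print({k:np.round(v,3) for k,v in o.items()})
for c in ("top","scene"):
    im,d=bot.read_camera(c);cv2.imwrite(f"pics/{c}0.png",im);np.save(f"pics/{c}0.npy",d)
    k=bot.calibration(c);print(c,{a:np.round(b,3).tolist() for a,b in k.items()})
    for l in ("house_stand","house_knob"):
        print(l,[(r["xy"],r["p"]) for r in bot.find_in(c,l)])
E
```

```text
pics
{'t': np.float64(0.0), 'q': array([ 1.224,  0.478,  0.022,  1.556, -0.012,  1.109, -0.083]), 'joint_vel': array([ 0.002,  0.001,  0.002, -0.   , -0.001,  0.001, -0.   ]), 'joint_torque': array([ 1.0000e-03, -5.9644e+01,  1.6080e+00, -2.8119e+01,  1.3000e-02,
        9.0000e-03, -0.0000e+00]), 'eef_pos': array([ 0.16 , -0.655,  0.23 ]), 'tool_rot': array([-0.001,  0.786, -0.618, -0.001]), 'contact_force': array([-0.994, -0.351,  0.627]), 'torque': array([-0.013,  0.02 , -0.019]), 'gripper_width': np.float64(1.0)}
top {'mtx': [[457.068, 0.0, 280.693], [0.0, 457.068, 210.851], [0.0, 0.0, 1.0]], 'rvec': [2.153, -2.152, 0.173], 'tvec': [-0.056, 0.533, 0.815]}
house_stand [([364.5, 224.3], 0.91)]
house_knob [([412.1, 185.7], 0.79)]
scene {'mtx': [[504.219, 0.0, 274.676], [0.0, 504.219, 213.985], [0.0, 0.0, 1.0]], 'rvec': [0.998, 2.254, -1.211], 'tvec': [0.388, -0.139, 1.368]}
house_stand [([224.0, 204.4], 0.88)]
house_knob [([182.4, 173.6], 0.73)]
```

View pics/top0.png

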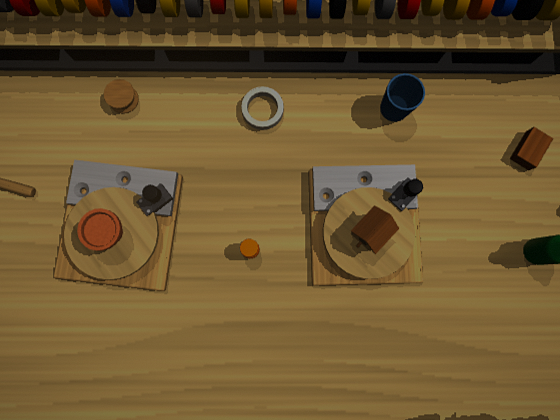

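View pics/scene0.png

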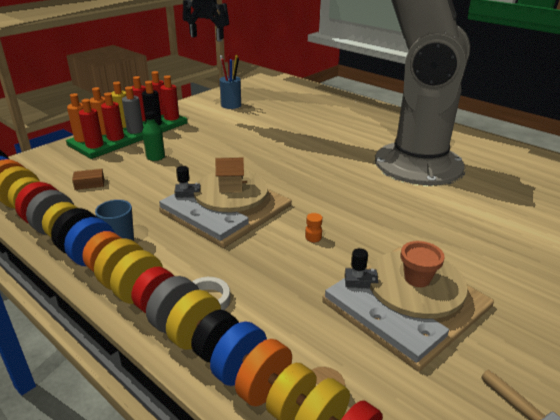

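The top view shows the house stand on the right, with the knob at about (413,187), the middle hole at (365,178) and the last hole at (326,195). The pot stand is on the left.

```bash
cat > h.py <<'E'
import cv2,numpy as np
from station import bot
def ray(c,uv,z,k=None):
    k=k or bot.calibration(c);R=cv2.Rodrigues(np.array(k["rvec"],float))[0];t=np.array(k["tvec"],float).ravel()
    p=cv2.undistortPoints(np.array([[uv]],float),np.array(k["mtx"],float),None).ravel()
    C=-R.T@t;d=R.T@np.r_[p,1];return C+d*(z-C[2])/d[2]
def pts(c,d,m,k=None):
    k=k or bot.calibration(c);R=cv2.Rodrigues(np.array(k["rvec"],float))[0];t=np.array(k["tvec"],float).ravel()
    v,u=np.nonzero(m&(d>0));z=d[v,u];M=np.array(k["mtx"])
    P=np.c_[(u-M[0,2])/M[0,0]*z,(v-M[1,2])/M[1,1]*z,z];return (P-t)@R
E
python3 - <<'E'
from h import *
np.set_printoptions(precision=4,suppress=True)
bot_im,d=bot.read_camera("top")
for l in("house_knob","house_stand"):
    for r in bot.silhouettes("top",l):
        P=pts("top",d,r["mask"]);print(l,r["p"],r["xy"],r["mask"].sum(),"z",np.percentile(P[:,2],[5,50,95]))
        if l=="house_knob":
            T=P[abs(P[:,2]-.104)<.005];print("top",len(T),T.mean(0),(T.max(0)+T.min(0))/2,np.ptp(T,axis=0))
        else:
            T=P[abs(P[:,2]-.050)<.0025];print("disc",len(T),T.mean(0),T.min(0),T.max(0))
            S=P[abs(P[:,2]-.034)<.003];print("plate",S.min(0),S.max(0))
            b=P[P[:,2]>.11]; print("roof",b.mean(0))
for n,uv in(("mid",(364.5,178)),("last",(326,195))):print(n,ray("top",uv,.034))
im=cv2.resize(bot_im[150:300,290:440],None,fx=4,fy=4,interpolation=cv2.INTER_CUBIC);cv2.imwrite("pics/crop1.png",im)
E
```

```text
house_knob 0.78 [413.4, 186.0] 262 z [0.08   0.1025 0.1052]
top 188 [ 0.5679 -0.2894  0.1032] [ 0.5677 -0.2897  0.1029] [0.0255 0.0266 0.0076]
house_stand 0.85 [364.1, 224.4] 13096 z [0.0158 0.0477 0.1112]
disc 4638 [ 0.49   -0.2137  0.0497] [ 0.4085 -0.3056  0.0475] [ 0.5938 -0.1334  0.0525]
plate [ 0.5367 -0.3147  0.031 ] [ 0.6252 -0.1175  0.037 ]
roof [ 0.4931 -0.2167  0.1184]
mid [ 0.597  -0.2158  0.034 ]
last [ 0.5639 -0.1419  0.034 ]
```

View pics/crop1.png

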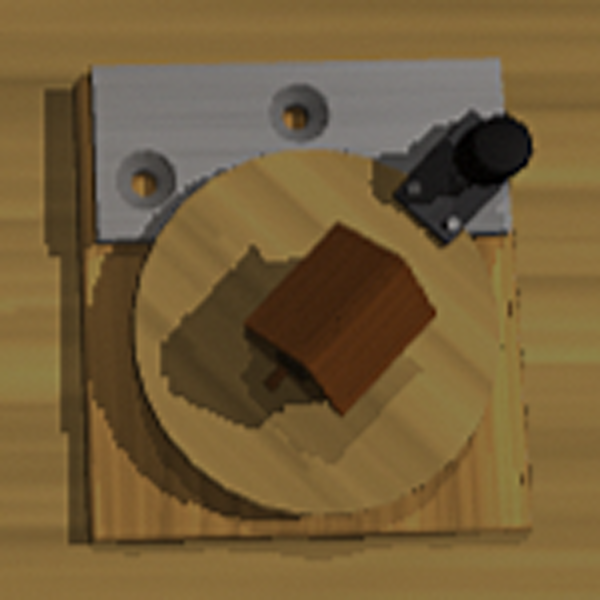

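```bash
cat >> h.py <<'E'
from scipy.spatial.transform import Rotation as Ro
def delta(target,ang):
    """shift (cm) & turn in tool frame to TCP target with tool z down, tool x at world angle ang"""
    o=bot.get_obs();q=o["tool_rot"];R=Ro.from_quat([q[1],q[2],q[3],q[0]])
    X=np.array([np.cos(ang),np.sin(ang),0]);Z=np.array([0,0,-1.]);T=Ro.from_matrix(np.c_[X,np.cross(Z,X),Z])
    return np.r_[R.inv().apply(np.array(target)-o["eef_pos"])*100,(R.inv()*T).as_rotvec()]
E
python3 - <<'E'
from h import *
from scipy.optimize import least_squares
np.set_printoptions(precision=4,suppress=True)
d=np.load("pics/top0.npy");k=bot.calibration("top")
a=[ray("top",(290+x/4-.375,150+y/4-.375),.034) for x,y in((92,66),(500,59))];print("plate yaw",a, np.arctan2(*( (a[0]-a[1])[[0,1]]*[-1,1])))
# disc left/bottom edge points from crop
e=[(135,310),(150,390),(185,455),(230,492),(285,511),(330,514),(385,502),(440,470),(478,420),(170,230),(230,172),(300,150),(350,155)]
E=np.array([ray("top",(290+x/4-.375,150+y/4-.375),.05)[:2] for x,y in e])
s=least_squares(lambda p:np.hypot(*(E-p[:2]).T)-p[2],[.49,-.218,.085]);print(s.x,s.fun)
K=np.array([.5678,-.2896]);ax=s.x[:2];print("r",np.hypot(*(K-ax)),np.degrees(np.arctan2(*(K-ax)[::-1])))
P=pts("top",d,np.ones_like(d,bool));m=(P[:,0]<.75)&(P[:,1]<-.35)&(P[:,1]>-.8)&(P[:,2]>.03);print("obst max",P[m].max(0),P[m].min(0))
for l,t in(("above",[.5678,-.2896,.19]),("grip",[.5678,-.2896,.073])):print(l,delta(t,np.radians(-133.4)))
E
```

```text
plate yaw [array([ 0.6199, -0.1171,  0.034 ]), array([ 0.6239, -0.3129,  0.034 ])] 0.02063565018899986
[ 0.4917 -0.2182  0.0835] [ 0.0009 -0.0013  0.0007  0.0011  0.0003 -0.0001 -0.0005 -0.0001 -0.0005
 -0.0018 -0.0001  0.001   0.0004]
r 0.10434981168194914 -43.15396973097242
obst max [ 0.7005 -0.5138  0.0985] [ 0.4348 -0.5829  0.03  ]
above [-25.9326 -48.3176   4.1255   0.0001   0.0001   0.9962]
grip [-25.931  -48.3176  15.8255   0.0001   0.0001   0.9962]
```

```bash
python3 -m creep '[[[-3,-5.5,0,0,0,0.12,1],[-6,-11,0,0,0,0.25,1],[-9,-16.5,0,0,0,0.37,1],[-12,-22,0,0,0,0.5,1],[-15,-28,1,0,0,0.62,1],[-18,-33.5,2,0,0,0.75,1],[-21,-39,3,0,0,0.87,1],[-24,-44.5,4,0,0,0.996,1],[-25.9,-48.3,4.1,0,0,0.996,1],[-25.9,-48.3,4.1,0,0,0.996,1]]]' 40
python3 - <<'E'
from h import *
np.set_printoptions(precision=4,suppress=True)
o=bot.get_obs();print(o["q"],o["joint_vel"])
k=bot.calibration("wrist");im,d=bot.read_camera("wrist");cv2.imwrite("pics/w1.png",im)
for r in bot.silhouettes("wrist","house_knob"):
    P=pts("wrist",d,r["mask"],k);T=P[abs(P[:,2]-.104)<.006];print(r["p"],r["xy"],len(T),T.mean(0),(T.max(0)+T.min(0))/2,np.ptp(T,axis=0))
print(delta([.5679,-.290,.073],np.radians(-133.5)))
E
```

```text
t: 1.7
eef_pos: [0.5716, -0.2844, 0.1898]
tool_rot: [0.001, -0.4, 0.917, 0.001]
contact_force: [-0.0, -0.1, -0.5]
gripper_width: 0.996
[ 0.3349  0.4558  0.0414  1.6912 -0.0252  0.9946 -1.9334] [ 0.0581 -0.0215  0.0732  0.0328  0.0249  0.0093  0.0283]
0.79 [288.2, 209.7] 1259 [ 0.5701 -0.2897  0.1033] [ 0.5695 -0.2888  0.1019] [0.0269 0.0273 0.0076]
[ 0.0025 -0.0284 11.7129  0.0002 -0.0006  0.0032]
```

View pics/w1.png

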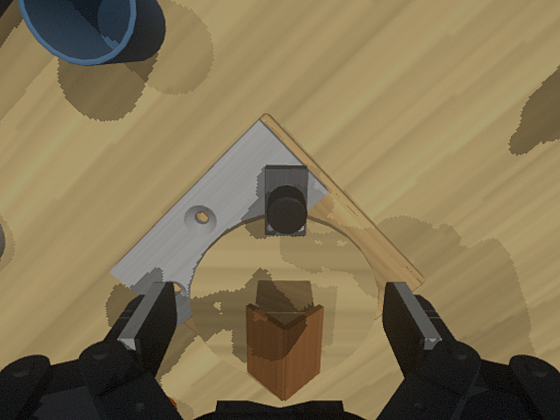

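The wrist view shows the knob at (286,210), between the finger tips. The jaws are tangential to the disc and the house is clear, so I'll descend.

```bash
python3 -m creep '[[[-0.1,-0.1,3,0,0,0,1],[-0.1,-0.1,6,0,0,0,1],[-0.1,-0.1,8.5,0,0,0,1],[-0.1,-0.1,10.5,0,0,0,1],[-0.1,-0.1,11.7,0,0,0,1],[-0.1,-0.1,11.7,0,0,0,1],[-0.1,-0.1,11.7,0,0,0,1]]]'
python3 - <<'E'
from h import *
im,d=bot.read_camera("wrist");cv2.imwrite("pics/w2.png",im);print(delta([.569,-.2897,.073],np.radians(-133.5)).round(3))
E
```

```text
t: 2.68
eef_pos: [0.5697, -0.2903, 0.0742]
tool_rot: [0.001, -0.396, 0.918, -0.001]
contact_force: [-0.0, -0.2, -0.1]
gripper_width: 0.999
[ 0.011  0.1    0.131 -0.002  0.001  0.002]
```

View pics/w2.png

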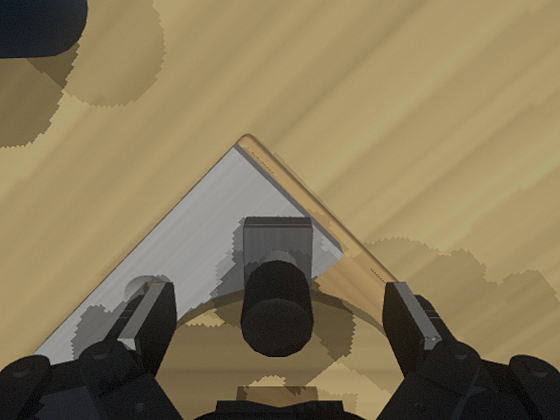

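The knob at (277,327) is centred between the fingers. Closing the gripper.

```bash
python3 -m creep '[[[0,0,0,0,0,0,0],[0,0,0,0,0,0,0],[0,0,0,0,0,0,0],[0,0,0,0,0,0,0],[0,0,0,0,0,0,0],[0,0,0,0,0,0,0],[0,0,0,0,0,0,0],[0,0,0,0,0,0,0]]]' 60
python3 - <<'E'
from h import *
im,d=bot.read_camera("wrist");cv2.imwrite("pics/w3.png",im);print(delta([.569,-.2897,.073],np.radians(-133.5)).round(3))
E
```

```text
t: 3.72
eef_pos: [0.5693, -0.2899, 0.0737]
tool_rot: [0.0, -0.396, 0.918, -0.0]
contact_force: [-1.3, 1.2, 6.4]
gripper_width: 0.311
[ 0.004  0.034  0.068 -0.     0.     0.002]
```

View pics/w3.png

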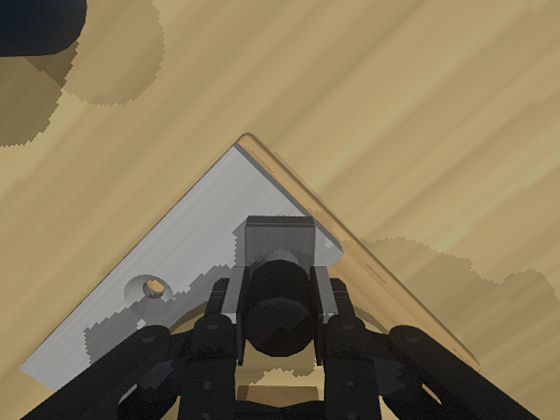

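Gripped: width 0.31 is about 26 mm, against a 28 mm knob. Now lift straight up by 20 mm.

```bash
python3 -m creep '[[[0,0,-0.5,0,0,0,0],[0,0,-1,0,0,0,0],[0,0,-1.5,0,0,0,0],[0,0,-2,0,0,0,0],[0,0,-2,0,0,0,0],[0,0,-2,0,0,0,0],[0,0,-2,0,0,0,0]]]'
python3 - <<'E'
from h import *
np.set_printoptions(precision=3,suppress=True)
im,d=bot.read_camera("wrist");cv2.imwrite("pics/w4.png",im)
o=bot.get_obs();A=np.array([.4918,-.2183]);p=o["eef_pos"];v=p[:2]-A;print(p,np.hypot(*v),np.degrees(np.arctan2(v[1],v[0])))
# arc about fitted axis, via grasp radius
q=o["tool_rot"];R=Ro.from_quat([q[1],q[2],q[3],q[0]])
for a in (9,18,27,36,45):
    r=Ro.from_euler('z',a,degrees=True).apply(np.r_[v,0]);print(a,R.inv().apply(r-np.r_[v,0])*100,-np.radians(a))
E
```

```text
t: 4.65
eef_pos: [0.569, -0.29, 0.0931]
tool_rot: [-0.0, -0.396, 0.918, 0.0]
contact_force: [3.1, -3.7, -9.0]
gripper_width: 0.311
[ 0.569 -0.29   0.093] 0.10535752417519921 -42.87982624988892
9 [-1.647  0.144 -0.   ] -0.15707963267948966
18 [-3.251  0.545 -0.001] -0.3141592653589793
27 [-4.773  1.191 -0.001] -0.47123889803846897
36 [-6.175  2.067 -0.001] -0.6283185307179586
45 [-7.422  3.152 -0.001] -0.7853981633974483
```

View pics/w4.png

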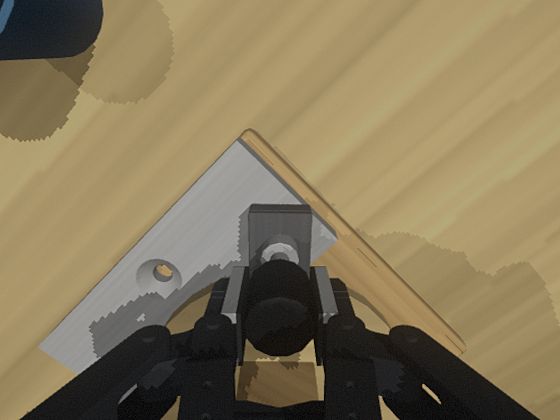

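The pin has lifted: spring force is 9 N and the bright shaft shows at (280,250). Now turn along the arc.

```bash
python3 -m creep '[[[-0.82,0.04,-0,0,0,-0.079,0],[-1.65,0.14,0,0,0,-0.157,0],[-3.25,0.55,0,0,0,-0.314,0],[-4.77,1.19,0,0,0,-0.471,0],[-6.18,2.07,0,0,0,-0.628,0],[-6.8,2.6,0,0,0,-0.707,0],[-7.42,3.15,0,0,0,-0.785,0],[-7.42,3.15,0,0,0,-0.785,0],[-7.42,3.15,0,0,0,-0.785,0]]]'
python3 - <<'E'
from h import *
np.set_printoptions(precision=4,suppress=True)
im,d=bot.read_camera("wrist");cv2.imwrite("pics/w5.png",im)
o=bot.get_obs();A=np.array([.4918,-.2183]);p=o["eef_pos"];v=p[:2]-A;print(p,np.hypot(*v),np.degrees(np.arctan2(v[1],v[0])))
im,d=bot.read_camera("top");cv2.imwrite("pics/t5.png",cv2.resize(im[130:310,270:450],None,fx=3,fy=3))
print(delta([.597,-.2156,.093],np.radians(-88.5)))
E
```

```text
t: 5.82
eef_pos: [0.5992, -0.2138, 0.0939]
tool_rot: [-0.001, 0.717, -0.697, 0.001]
contact_force: [8.0, 0.3, -10.1]
gripper_width: 0.309
[ 0.5992 -0.2138  0.0939] 0.10748094979922052 2.4115898150946684
[ 0.1761  0.224   0.0906 -0.0037 -0.0001  0.0029]
```

View pics/w5.png

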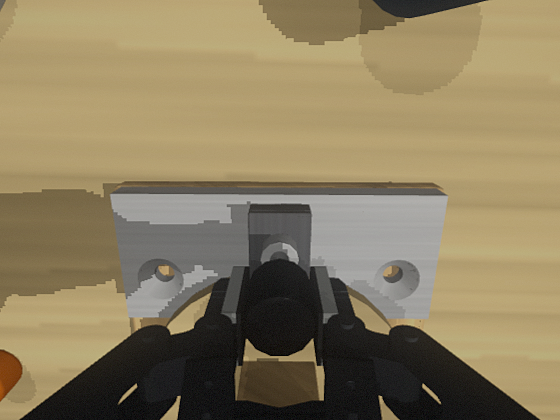

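View pics/t5.png

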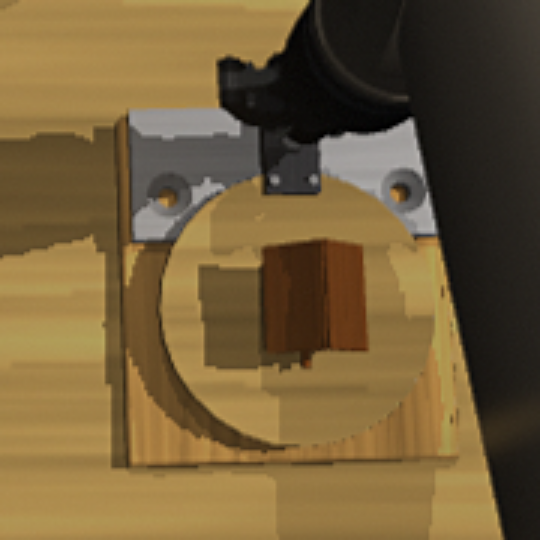

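The pin is over the middle hole. In the wrist view the outer holes at (162,272) and (396,272) sit symmetrically about the knob at (279,305). I'll take off the radial load, ease the pin down and let go.

```bash
python3 -m creep '[[[0.1,0.2,0,0,0,0,0],[0.15,0.25,0,0,0,0,0],[0.15,0.25,0.5,0,0,0,0],[0.15,0.25,1,0,0,0,0],[0.15,0.25,1,0,0,0,0],[0.15,0.25,1,0,0,0,0]]]'
```

```text
t: 6.68
eef_pos: [0.5992, -0.2146, 0.085]
tool_rot: [-0.003, 0.717, -0.697, 0.003]
contact_force: [11.4, 0.8, -8.8]
gripper_width: 0.311
```

```bash
python3 -m creep '[[[0,-0.3,0,0,0,0,0],[0,-0.5,0,0,0,0,0],[0,-0.5,0,0,0,0,0],[0,-0.5,0,0,0,0,0]]]'
```

```text
t: 7.18
eef_pos: [0.5992, -0.2153, 0.083]
tool_rot: [0.0, 0.717, -0.697, -0.001]
contact_force: [2.0, 2.8, -7.5]
gripper_width: 0.308
```

Side load is now low and the spring force remains, so open.

```bash
python3 -m creep '[[[0,0,0,0,0,0,1],[0,0,0,0,0,0,1],[0,0,0,0,0,0,1],[0,0,0,0,0,0,1],[0,0,0,0,0,0,1],[0,0,0,0,0,0,1]]]'
python3 - <<'E'
from h import *
im,d=bot.read_camera("wrist");cv2.imwrite("pics/w6.png",im)
E
```

```text
t: 7.92
eef_pos: [0.5997, -0.2158, 0.0833]
tool_rot: [0.0, 0.717, -0.697, 0.0]
contact_force: [0.5, -0.8, 0.4]
gripper_width: 0.999
```

View pics/w6.png

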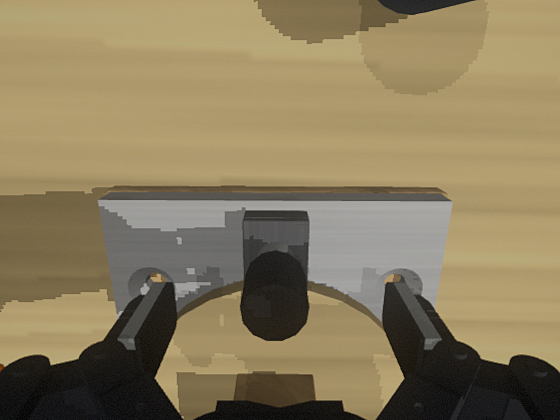

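The fingers are open and clear, and the knob at (276,295) has dropped with no shaft showing. Now retreat and check its height.

```bash
python3 -m creep '[[[0,0,-2,0,0,0,1],[0,0,-5,0,0,0,1],[0,0,-9,0,0,0,1],[0,0,-12,0,0,0,1],[0,0,-12,0,0,0,1],[0,0,-12,0,0,0,1],[0,0,-12,0,0,0,1]]]'
python3 - <<'E'
from h import *
np.set_printoptions(precision=4,suppress=True)
k=bot.calibration("wrist");im,d=bot.read_camera("wrist");cv2.imwrite("pics/w7.png",im)
for r in bot.silhouettes("wrist","house_knob"):
    P=pts("wrist",d,r["mask"],k);z=np.percentile(P[:,2],90);T=P[P[:,2]>z-.006];v=T.mean(0)[:2]-[.4918,-.2183];print(r["p"],r["xy"],T.mean(0),np.percentile(P[:,2],[50,80,90,97]),np.degrees(np.arctan2(v[1],v[0])))
im,d=bot.read_camera("scene");cv2.imwrite("pics/s7.png",im)
E
```

```text
t: 8.85
eef_pos: [0.599, -0.2156, 0.2023]
tool_rot: [0.0, 0.717, -0.697, -0.001]
contact_force: [-0.3, 0.2, 0.1]
gripper_width: 1.004
0.89 [280.3, 204.3] [ 0.5996 -0.2141  0.1033] [0.1032 0.104  0.1044 0.1048] 2.252963089189849
```

View pics/w7.png

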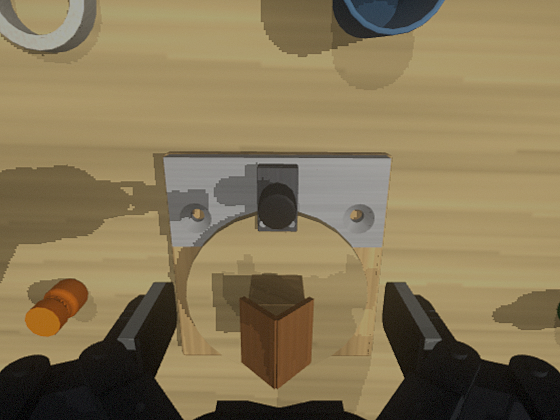

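View pics/s7.png

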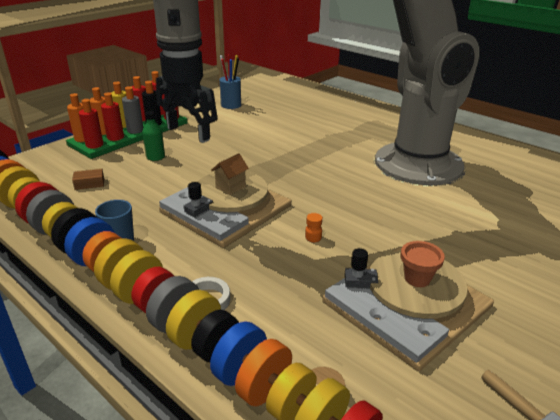

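The knob top is at 103 mm, the same as when seated at the start. It sits midway between the two free holes at (198,214) and (357,214). The pot stand is unchanged and the gripper is clear, so I'll hand in.

```bash
python3 -c "
from station import bot
print(bot.hand_in())"
```

```text
the job is handed in; nothing more can be done
None
```

The house stand's disc is now at its middle hole with the sprung pin seated. I gripped the knob tangentially, lifted it about 20 mm, turned the disc 45° counter-clockwise, eased the pin down and let go. The arm then backed off 12 cm upward, and I handed the job in at about 9 s.

**Pin seated:** the knob's top measured 103 mm above the table, the same reading as with the pin down at the start (nominal 104 mm). No pin shaft was showing.

**Position:** the knob stands midway between the two free holes. Its angle measured about 2.3° in the world frame, against an estimated 1.2–1.6° for the stand's own rotation.

**Robot and other stand:** the contact force was about zero after the retreat, with the gripper open and clear. The flower pot stand looked unchanged in the scene camera; I did not measure its angle.

**Disagreement:** during the turn my estimate of the disc's axis was about 2 mm off, which put up to about 11 N of sideways load on the knob. I brought that down to about 3 N before opening the gripper.

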